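# Press the control knob onto the D-shaft of a variable transformer

## Robot

A 6-joint arm with a two-finger parallel gripper is mounted at the origin on the work surface. World frame = base frame: x ahead of the robot, y to its left, z up, the work surface at z = 0. Lengths are in mm, angles in degrees, forces in N, time in s.
With the tool pointing down it reaches from about 350 to 850 mm from the base axis. Payload 8.1 kg.
Tool frame: the origin (TCP) lies on the front face of the gripper's body, between the roots of the fingers; the fingertips stand 84 mm ahead of it and the grasp point (between the pads) lies 65 mm ahead of it; z points along the fingers, y is the line along which they close (so a half turn about z gives the same grasp; the last joint's range is limited). The gripper opens to 93 mm and grips with 3 to 60 N. Pads are 15 mm wide; open, the fingers measure 128 mm over their backs; the gripper's body (75 mm by 188 mm) begins 65 mm behind the grasp point.
Start: joints at [70.623, 7.471, 85.268, -0, 87.261, -4.893], TCP at [150.047, 580.94, 302.735] pointing down, gripper open.
Joint ranges: [-169.43, 169.43], [-51.17, 129.36], [1.28, 143.12], [-76.62, 256.62], [0, 156.53], [-152.29, 152.29]. Speed limits (degrees/s): [136.94, 136.94, 159.86, 180, 180, 180].

## Interface

Orientations are given as a 3x3 rotation matrix whose columns are the frame's x, y, z axes.
In Python, from workcell import sensors, imaging, job gives the robot as it stands.
- The arm moves only by the tool send_rows, never from a script. Its argument "moves" is a list of rows, each an object of numbers: "rx", "ry", "rz": the turn, a rotation vector about the tool's x, y, z in units of pi rad (1.0 is pi rad); "x", "y", "z": the shift along the tool's x, y, z in units of 0.25 m (1.0 is 0.25 m); "hand": the opening, from 0 (shut) to 1 (fully open). A call has exactly 10 rows; each row shifts and turns the commanded pose from where the row before left it, along the tool's axes as they then stand; what a row does not reach is not made up. A row lasts 1/8 s, in which the tool goes at most 62.5 mm and 10.7 degrees, less where a joint would pass 70% of its speed; a pose out of reach is approached as far as the arm can. A call with a number of a shift or a turn outside -1 to 1 is refused whole. A call with a gripper value outside its range is refused whole. The fingers move at their own pace and stop on an object; "force" is the grip in N (left out, the last holds). Time passes only in rows, so rows that do not move let the fingers close, or fill a call up. It gives the time, the measured TCP pose, the force, the opening and the grip force at its end, in the units of the state.
- sensors.sense(): the state, without advancing time (a new reading comes with each control period).
- imaging.read_camera(name): name is "scene" or "side" or "wrist"; returns (picture, depth): 420x560x3 uint8, red, green, blue; 420x560 float32, mm along the optical axis (not along the pixel's ray), 0 where there is no reading.
- imaging.camera_info(name): a dict with "fovy" (degrees; the focal length in pixels is half the picture's height over the tangent of half this angle, whatever the lens; pixels are square), "cx", "cy" (the principal point, pixels), "k1" (the pictures are not rectified: a ray, as slopes to the right and down, at radius r is drawn at 1 + k1 r^2 times it, then the intrinsics apply), "R" (3x3) and "t" (3): a world point X has camera coordinates R X + t. Camera axes: x right, y down, z forward; pixel columns grow to the right and rows downward; lengths in mm; the calibration is good to about 2 mm. A picture is of the moment at which its call begins: read the wrist's pose just before it. camera_info takes no time and is no camera call; for the wrist camera it gives the pose at the moment of the call.
- job.hand_in(): hands the job in; it is judged then, once.
The state is a dict: "clock": time; "joint_pos": joint angles; "joint_vel": joint speeds; "tau": joint torques, N m; "position": TCP position; "tcp_rot": TCP orientation; "wrist_force": force on the tool from outside, world axes, zero at the start; "ft_torque": the same for the moment, N m; "grip_width": finger opening in mm; "finger_force": force on a finger pad.
Only numpy, scipy, OpenCV 4.12 (cv2) and the standard library are available. Lean on these libraries where they do the work, as an engineer would, in place of code of your own. Each camera call takes 0.05 s, during which the arm holds its last target. There are 200 camera calls.

## Task

Fit the black knob with the white pointer line to the variable transformer on the bench: turn it so that the flat in its bore matches the flat of the D-shaft, slide it onto the shaft and press it fully home until the wave spring under it is squashed flat. Finish while still holding the knob pressed down like this, so that a workmate can tighten its grub screw. Leave everything else on the bench where it is.

Things in the scene. Friction and masses are not known exactly. Their poses are not given: they have to be found in the camera images.
- knob: The knob to fit: black, fluted round grip 42 mm in diameter above a 56 mm skirt 6 mm thick, 34 mm tall in all, about 80 g, standing upright on the mat. Origin: centre of its underside, z up. Its x axis points along its white pointer line (on top, side and skirt); the flat of its bore is on that same side. It can be gripped across in any direction.
- knob_bore (a point): Mouth of the knob's bore, at the knob's origin; axes as the knob's. The bore goes 26 mm up from the underside: round, 15.6 mm in diameter, with a flat 3.6 mm from the axis on the +x side; its mouth is chamfered by 3 mm.
- shaft_tip (a point): Centre of the upper end of the upright, greased steel D-shaft, 136 mm above the bench. x: the way its flat faces; z up. 14 mm in diameter, flat 3 mm from the axis, end tapered over 3 mm, 20 mm of it above the relaxed spring. Underside of a knob fully home: 24 mm below this point. The brush arm with red holder, seen over the copper winding, points the way the flat faces.
- shaft (a joint): Angle of the shaft about the vertical in rad, counted anticlockwise from above; at 0 its flat faces along the x axis of regulator. It turns from -2.7 to 2.7 against a brush friction of about 0.04 N m and stays where it is.
- spring (a joint): How far the wave spring under the knob is squashed, in m: 0 relaxed, 0.004 flat. It takes about 3 N to start and 11 N to squash it flat; it pushes the knob up again when it is let go.
- regulator: The variable transformer, fixed: grey base 170 x 200 mm, copper winding 160 mm in diameter up to 76 mm, aluminium bridge 30 mm wide along its y axis, on it a white dial plate 100 mm in diameter whose top is 104 mm above the bench; then brass nut, wave spring and shaft on its vertical axis. Origin: centre of its underside; z up.
- mat: Green rubber parts mat, fixed, 115 x 330 x 3 mm, on which the three knobs stand 105 mm apart in a row along its y axis. Origin: centre of its underside.
- knob_grey: Another knob, grey with a red line, 38 mm in diameter, 22 mm tall, on the mat; its bore is too small. To be left alone. Origin: centre of its underside.
- knob_red: Another knob, red with a white line, 43 mm in diameter, 24 mm tall, on the mat; its bore is too small. To be left alone. Origin: centre of its underside.
- screwdriver: Screwdriver with orange handle, 190 mm long, lying at the back of the bench. To be left alone.
- multimeter: Yellow and black multimeter, 80 x 165 x 36 mm, lying at the back. To be left alone. Origin: centre of its underside.
- tape_roll: Roll of yellow tape, 68 mm in diameter, 18 mm high, lying at the left. To be left alone. Origin: centre of its underside.
- mug: Blue mug, 76 mm in diameter, 88 mm tall, at the left. To be left alone. Origin: centre of its underside.
Not all that is in view belongs to the job. There is more than one size of the knob; the one meant has the size given above.

How it is judged (in metres and radians):
On the way, in this order (a step that is already met when the one before it is completed fails the run):
1. the knob is lifted off the mat in the gripper (height (world z) of knob above 0.05 m and contact force between the fingers and knob above 1 N), for 0.2 s.
2. the knob is on the D-shaft, flat to flat, at least 6 mm down over its end (horizontal distance between knob and shaft_tip below 0.004 m and z of knob in the frame of shaft_tip below -0.006 m and angle between the x axis of knob and the x axis of shaft_tip, either way round below 0.35 rad and angle between knob's own z axis and vertical below 0.15 rad), for 0.1 s.
At the end, for the whole second after the job is handed in: Knob on the D-shaft: axis within 3 mm, upright within 0.1 rad, pointer within 0.3 rad of the flat, underside 22.5 mm or more below the shaft's end; fingers still hold it down and at rest: spring squashed over 3 of its 4 mm with over 5 N, over 2 N between fingers and knob (horizontal distance between knob and shaft_tip below 0.003 m and z of knob in the frame of shaft_tip below -0.0225 m and angle between the x axis of knob and the x axis of shaft_tip, either way round below 0.3 rad and angle between knob's own z axis and vertical below 0.1 rad and value of joint spring above 0.003 m and contact force between knob and spring above 5 N and contact force between the fingers and knob above 2 N and linear speed of knob below 0.02 m/s); the arm keeps its last pose, push and grip.
It fails at once if another knob, the screwdriver, multimeter, tape roll or mug is moved by more than 30 mm (distance of any of knob_grey, knob_red, screwdriver, multimeter, tape_roll, mug from where it was at the start of the episode above 0.03 m).
It also fails if it takes over 38 s, if anything falls off the work surface, if the arm or the gripper's body presses on something with over 40 N, if the wrist force passes 120 N, or if a joint passes its speed limit or range.

## Working session

There is one attempt and no reset: what is moved stays moved. The work goes in short steps, Python scripts to look and compute and a tool call to move; the robot and the scene stay as the last step left them, time stands still between calls to the robot, and variables do not carry over. Pictures are saved under pics/ and viewed, at most 10 in all, crops included, and the job is handed in when it is done.

Besides the shell and the picture viewer there is one more tool, called after "Call:" by a JSON object that holds its "fn" and its "kwargs", one argument or row to a line. send_rows: Moves the arm, as the interface text tells. Its arguments: {"type":"object","properties":{"moves":{"type":"array","items":{"type":"object","properties":{"rx":{"type":"number"},"ry":{"type":"number"},"rz":{"type":"number"},"x":{"type":"number"},"y":{"type":"number"},"z":{"type":"number"},"hand":{"type":"number"}}}},"force":{"type":"number"}},"required":["moves"]}

```bash
mkdir -p pics; ls
python3 - <<'E'
from workcell import sensors, imaging, job
import cv2, numpy as np
s=sensors.sense(); print(s)
for n in ("scene","side","wrist"):
    i=imaging.camera_info(n); p,d=imaging.read_camera(n)
    cv2.imwrite(f"pics/{n}0.png",p[:,:,::-1]); np.savez(f"{n}0.npz",p=p,d=d,**i)
    print(n,i)
E
```

```text
pics
{'clock': 0.0, 'joint_pos': array([ 7.06239136e+01,  7.51674388e+00,  8.53283747e+01,  9.69574098e-04,
        8.72611404e+01, -4.89251763e+00]), 'joint_vel': array([-0.13926346, -0.00152397, -0.08228029,  0.06964423, -0.05881013,
       -0.07252743]), 'tau': array([-8.71763461e-07, -5.59813285e+01, -4.91774011e+01,  7.68032460e-02,
        3.52763711e-02, -1.29236601e-04]), 'position': array([149.89321302, 580.55247223, 301.6789205 ]), 'tcp_rot': array([[-9.68219143e-01,  2.50102565e-01, -6.31230635e-04],
       [ 2.50103300e-01,  9.68217588e-01, -1.74391913e-03],
       [ 1.75009957e-04, -1.84636875e-03, -9.99998280e-01]]), 'wrist_force': array([ 0.23479496, -0.11060781, -0.36673552]), 'ft_torque': array([ 0.0172684 , -0.00631397,  0.06023725]), 'finger_force': 0.0, 'grip_width': 92.65140987625506}
scene {'fovy': 46.07825919602387, 'cx': 275.2409964270963, 'cy': 205.7024553003165, 'k1': 0.029739471597565587, 'R': array([[ 0.77502598,  0.63180689, -0.01244141],
       [ 0.47441582, -0.59473745, -0.64901232],
       [-0.41744983,  0.49709901, -0.76067616]]), 't': array([-487.3031453 , -166.17949612, 1507.00446404])}
side {'fovy': 50.05306231540395, 'cx': 286.1121852947452, 'cy': 211.94492346732173, 'k1': 0.045021497068658434, 'R': array([[ 0.98603881, -0.16635691,  0.00726949],
       [-0.12253035, -0.7544455 , -0.64482424],
       [ 0.1127554 ,  0.634931  , -0.76429631]]), 't': array([-579.49536503,  182.60979867, 1344.38082461])}
wrist {'fovy': 58.14233566990681, 'cx': 280.64218925917726, 'cy': 206.40166971285018, 'k1': -0.06676561286680914, 'R': array([[ 0.24921198,  0.96844769, -0.00156814],
       [ 0.93625302, -0.2405126 ,  0.25609369],
       [ 0.24763619, -0.06528979, -0.96665069]]), 't': array([-598.42915992,  -31.16263298,  389.44621925])}
```

View pics/scene0.png

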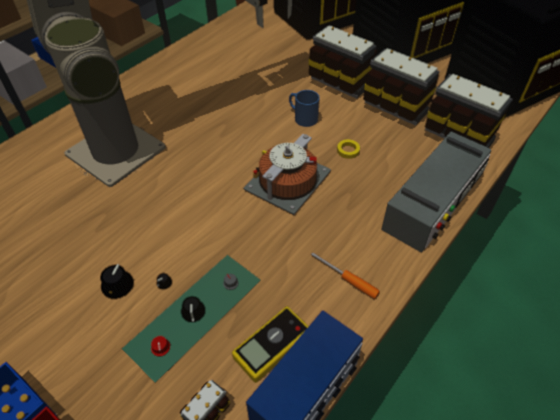

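View pics/side0.png

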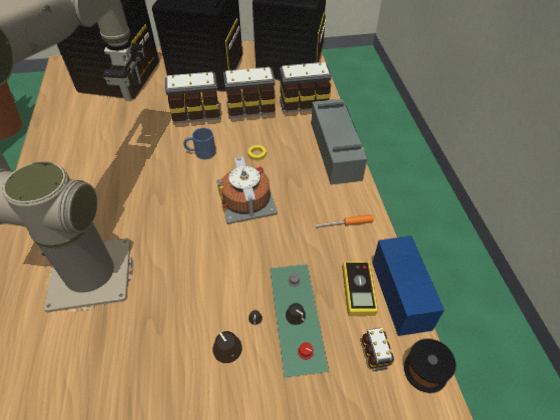

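The knob to fit is on the mat between the grey and red ones, at scene (192,308) and side (296,313). The regulator is at scene (288,165) and side (244,185). Two other black knobs, one larger and one smaller, lie off the mat.

```bash
cat > h.py <<'E'
import numpy as np, cv2
def load(f):
    return dict(np.load(f))
def intr(i,h=420):
    f=h/2/np.tan(np.radians(float(i['fovy']))/2); return f
def ray(i,uv):
    f=intr(i); uv=np.atleast_2d(np.float64(uv))
    q=(uv-[i['cx'],i['cy']])/f; s=q.copy()
    for _ in range(20): s=q/(1+i['k1']*(s**2).sum(1,keepdims=True))
    d=np.c_[s,np.ones(len(s))]@i['R']; return -i['R'].T@i['t'], d/np.linalg.norm(d,axis=1,keepdims=True)
def proj(i,X):
    c=np.atleast_2d(X)@i['R'].T+i['t']; s=c[:,:2]/c[:,2:]
    return s*(1+i['k1']*(s**2).sum(1,keepdims=True))*intr(i)+[i['cx'],i['cy']]
def plane(i,uv,z):
    o,d=ray(i,uv); return o+d*((z-o[2])/d[:,2])[:,None]
def tri(ia,a,ib,b):
    A=np.zeros((3,3));B=np.zeros(3);L=[]
    for i,p in((ia,a),(ib,b)):
        o,d=ray(i,p); M=np.eye(3)-np.outer(d[0],d[0]); A+=M;B+=M@o; L.append((o,M))
    X=np.linalg.solve(A,B); return X,[np.linalg.norm(M@(X-o)) for o,M in L]
def snap(name,f):
    from workcell import imaging
    i=imaging.camera_info(name); p,d=imaging.read_camera(name)
    np.savez(f+'.npz',p=p,d=d,**i); cv2.imwrite('pics/'+f+'.png',p[:,:,::-1]); return dict(i,p=p,d=d)
def blobs(m,lo=5):
    n,_,st,c=cv2.connectedComponentsWithStats(m.astype(np.uint8)); return [(st[k,4],c[k].round(1)) for k in range(1,n) if st[k,4]>=lo]
E
python3 - <<'E'
from h import *
a=load('scene0.npz');b=load('side0.npz')
# knob, dial: dark/white blobs
for i,(kx,ky),(dx,dy) in((a,(192,308),(288,155)),(b,(296,313),(244,180))):
    p=i['p'].astype(int)
    def sub(x,y,r,f):
        m=np.zeros(p.shape[:2],bool); m[y-r:y+r,x-r:x+r]=f[y-r:y+r,x-r:x+r]; return m
    k=sub(kx,ky,18,p.max(2)<55); w=sub(dx,dy,25,(p.min(2)>165)); 
    print('knob',[ (n,c,plane(i,c,20)[0].round()) for n,c in blobs(k,40)],'white',[(n,c,plane(i,c,104)[0].round()) for n,c in blobs(w,20)])
    r=sub(dx,dy,35,(p[...,0]>120)&(p[...,1]<60)); print('red',[(n,c,plane(i,c,90)[0].round()) for n,c in blobs(r,3)])
print(tri(a,(192,308),b,(296,313)))
v=[cv2.resize(i['p'][y-50:y+50,x-50:x+50,::-1],None,fx=4,fy=4,interpolation=2) for i,x,y in((a,288,165),(b,246,185))]
cv2.imwrite('pics/z.png',np.hstack(v))
E
```

```text
knob [(np.int32(453), array([192.4, 308.9]), array([ 578., -237.,   20.]))] white []
red [(np.int32(19), array([312.7, 158.1]), array([540., 272.,  90.])), (np.int32(3), array([254.7, 170.7]), array([448., 137.,  90.]))]
knob [(np.int32(158), array([293. , 316.7]), array([ 565., -247.,   20.]))] white [(np.int32(604), array([244.1, 177.4]), array([486., 223., 104.]))]
red [(np.int32(9), array([259.2, 168.8]), array([541., 269.,  90.])), (np.int32(7), array([224. , 205.3]), array([412., 126.,  90.]))]
(array([ 575.12324034, -236.42578057,   18.56163231]), [np.float64(0.5548731980159474), np.float64(0.554873198015975)])
```

View pics/z.png

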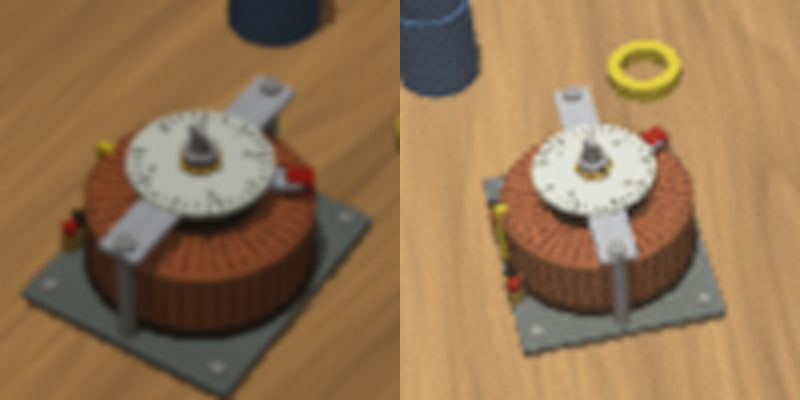

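Both crops show the bare shaft tip, at about scene (287.5,146) and side (244,170). The red brush holder is at scene (313,158) and side (259,169), so the flat faces about 42° in world terms.

Run:
```python
from h import *
from workcell import sensors
a=load('scene0.npz');b=load('side0.npz');w=load('wrist0.npz')
print('tip',tri(a,(287.5,146),b,(244,170)),'red',tri(a,(312.7,158.1),b,(259.2,168.8)))
s=sensors.sense();R=s['tcp_rot'];C=-w['R'].T@w['t']
print('cam in tool',R.T@(C-s['position']),'axis in tool',R.T@w['R'][2],'right',R.T@w['R'][0])
for i,(x,y) in((a,(192,306)),(b,(297,311))):
    p=i['p'].astype(int);m=np.zeros((420,560),bool);m[y-17:y+15,x-17:x+17]=(p.min(2)>110)[y-17:y+15,x-17:x+17]
    print(blobs(m,1))
    ys,xs=np.nonzero(m); print(plane(i,np.c_[xs,ys],34).round(0)[:,:2].tolist())
print(s['clock'])
```

```text
tip (array([487.94071243, 226.31394397, 135.68271597]), [np.float64(1.3344747858784274), np.float64(1.334474785878436)]) red (array([540.89653413, 270.71037889,  89.67084253]), [np.float64(1.130375946184953), np.float64(1.1303759461851812)])
cam in tool [ 70.13322433  -0.83185971 -81.55523856] axis in tool [-2.56229679e-01  9.81293042e-05  9.66615923e-01] right [9.45368620e-04 9.99999542e-01 1.49079108e-04]
[(np.int32(7), array([191., 308.]))]
[[575.0, -237.0], [577.0, -238.0], [579.0, -240.0], [581.0, -242.0], [583.0, -244.0], [584.0, -245.0], [586.0, -247.0]]
[(np.int32(1), array([313., 294.])), (np.int32(15), array([299.3, 311.9])), (np.int32(3), array([302.3, 318.7]))]
[[631.0, -195.0], [575.0, -236.0], [578.0, -236.0], [580.0, -237.0], [577.0, -239.0], [580.0, -240.0], [583.0, -240.0], [579.0, -243.0], [582.0, -243.0], [585.0, -244.0], [587.0, -244.0], [584.0, -247.0], [587.0, -247.0], [590.0, -248.0], [586.0, -250.0], [589.0, -250.0], [587.0, -262.0], [586.0, -265.0], [589.0, -265.0]]
0.15
```

Call:
{"fn": "send_rows", "kwargs": {
  "moves": [
    {"x": -0.185,"y": -0.115,"z": -0.004,"hand": 1},
    {"x": -0.185,"y": -0.115,"z": -0.004,"hand": 1},
    {"x": -0.185,"y": -0.115,"z": -0.004,"hand": 1},
    {"x": -0.185,"y": -0.115,"z": -0.004,"hand": 1},
    {"x": -0.185,"y": -0.115,"z": -0.004,"hand": 1},
    {"x": -0.185,"y": -0.115,"z": -0.004,"hand": 1},
    {"x": -0.185,"y": -0.115,"z": -0.004,"hand": 1},
    {"x": -0.185,"y": -0.115,"z": -0.004,"hand": 1},
    {"x": -0.185,"y": -0.115,"z": -0.004,"hand": 1},
    {"hand": 1}
  ]
}}

```text
invalid input at $.moves[0]: expected keys rx, ry, rz, x, y, z, hand
```

Run:
```python
from h import *
from workcell import sensors
s=sensors.sense();print(s['clock'],s['position'],s['tcp_rot'].round(3).tolist())
w=snap('wrist','w1')
print(proj(w,[[487,225,136],[541,270,90],[487,225,104]]))
p=cv2.resize(w['p'],None,fx=1.4,fy=1.4)[:,:,::-1]; cv2.imwrite('pics/w1b.png',p)
```

```text
0.15 [149.94287676 580.6331044  301.93450825] [[-0.968, 0.25, -0.0], [0.25, 0.968, -0.001], [0.0, -0.001, -1.0]]
[[ 42.8033717  578.07814619]
 [114.03565222 563.23353925]
 [ 56.40550293 549.79567617]]
```

View pics/w1b.png

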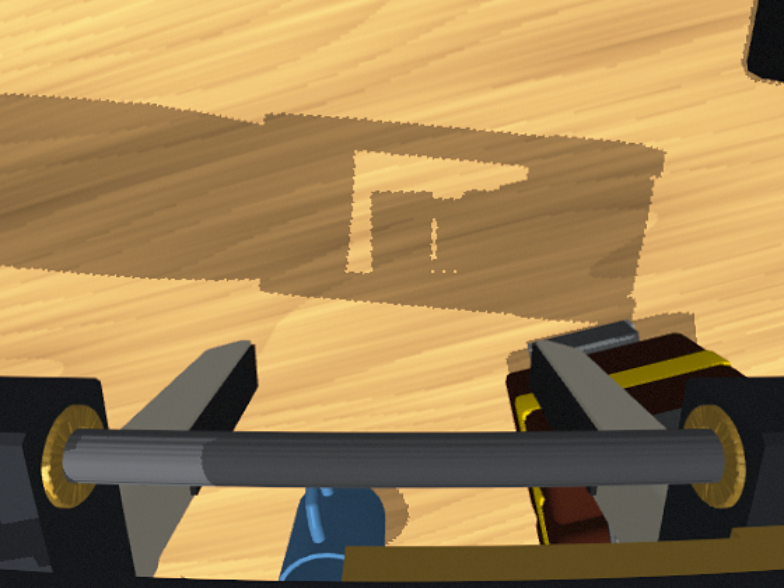

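Refused because every key is needed in each row. The wrist picture shows the gripper's fingers and bar hiding everything below about row 243, so I'll aim further on to keep the target in the upper half.

Call:
{"fn": "send_rows", "kwargs": {
  "moves": [
    {"rx": 0,"ry": 0,"rz": 0,"x": -0.207,"y": -0.115,"z": -0.004,"hand": 1},
    {"rx": 0,"ry": 0,"rz": 0,"x": -0.207,"y": -0.115,"z": -0.004,"hand": 1},
    {"rx": 0,"ry": 0,"rz": 0,"x": -0.207,"y": -0.115,"z": -0.004,"hand": 1},
    {"rx": 0,"ry": 0,"rz": 0,"x": -0.207,"y": -0.115,"z": -0.004,"hand": 1},
    {"rx": 0,"ry": 0,"rz": 0,"x": -0.207,"y": -0.115,"z": -0.004,"hand": 1},
    {"rx": 0,"ry": 0,"rz": 0,"x": -0.207,"y": -0.115,"z": -0.004,"hand": 1},
    {"rx": 0,"ry": 0,"rz": 0,"x": -0.207,"y": -0.115,"z": -0.004,"hand": 1},
    {"rx": 0,"ry": 0,"rz": 0,"x": -0.207,"y": -0.115,"z": -0.004,"hand": 1},
    {"rx": 0,"ry": 0,"rz": 0,"x": -0.207,"y": -0.115,"z": -0.004,"hand": 1},
    {"rx": 0,"ry": 0,"rz": 0,"x": 0,"y": 0,"z": 0,"hand": 1}
  ]
}}

```text
clock: 1.45
position: [538.5, 210.6, 311.2]
tcp_rot: [[-0.967, 0.255, -0.0], [0.255, 0.967, -0.001], [-0.0, -0.001, -1.0]]
wrist_force: [-0.2, 0.8, 0.1]
grip_width: 93.0
finger_force: 0.0
```

Run:
```python
from h import *
from workcell import sensors
s=sensors.sense();print(s['clock'],s['position'],s['tcp_rot'].round(3).tolist(),s['joint_vel'].round(1))
w=snap('wrist','w2')
print(proj(w,[[487,225,136],[541,270,90],[487,225,104]]))
p=cv2.resize(w['p'],None,fx=1.4,fy=1.4)[:,:,::-1]; cv2.imwrite('pics/w2b.png',p)
```

```text
1.45 [538.49648973 210.60453066 311.22119766] [[-0.967, 0.255, -0.0], [0.255, 0.967, -0.001], [-0.0, -0.001, -1.0]] [ 4.  -1.6  1.8  1.8  0.7  2.6]
[[283.23036826 132.19005707]
 [352.94928855 179.32268902]
 [282.98681078 129.39933018]]
```

View pics/w2b.png

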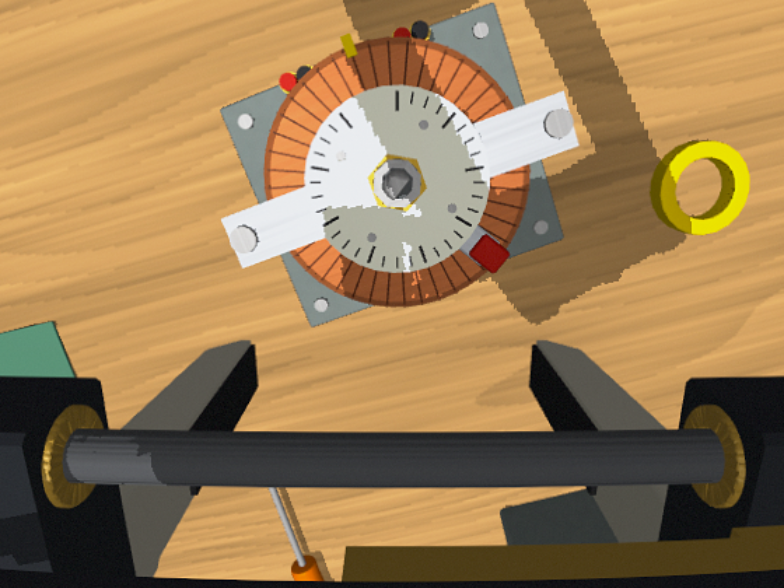

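The wrist view shows the regulator from above: dial centre near (283.6,128), nut near (284,130), red holder near (350,181). The arm had drifted slightly when this was taken, so I use the camera pose read with it.

Run:
```python
from h import *
w=load('w2.npz')
v,u=np.mgrid[:420,:560]
o,d=ray(w,np.c_[u.ravel(),v.ravel()].astype(float))
P=o+d*(w['d'].ravel()/(d@w['R'][2]))[:,None]
P=P.reshape(420,560,3); near=np.hypot(P[...,0]-487,P[...,1]-225)<70
t=near&(P[...,2]>128)&(P[...,2]<140); Q=P[t]; print('tip',len(Q),Q.mean(0),Q.min(0),Q.max(0))
dl=near&(abs(P[...,2]-104)<2); Q=P[dl][:,:2]; print('dial',len(Q),P[dl][:,2].mean(),cv2.minEnclosingCircle(Q.astype(np.float32)))
pts=np.argwhere(dl)[:,::-1].astype(np.int32); e=cv2.fitEllipse(cv2.convexHull(pts)); print(e,plane(w,e[0],104))
p=w['p'].astype(int); r=(p[...,0]>100)&(p[...,1]<40)&(p[...,2]<45)&near|((p[...,0]>100)&(p[...,1]<40)&(P[...,2]>60))
for n,c in blobs(r,30): print('red',n,c,P[int(c[1]),int(c[0])])
Q=P[near&(P[...,2]>114)];print('upper',np.percentile(Q,[2,50,98],axis=0).round(1).tolist())
# D-flat at tip: contour pts 
c=P[t].mean(0); print(np.histogram(P[near][:,2],bins=np.arange(98,142,2)))
```

```text
tip 264 [485.90393714 224.26210164 134.90577534] [480.23115714 218.26195129 128.55768326] [493.20393757 231.5645233  137.28672017]
dial 12651 103.75958810887087 ((486.6585388183594, 225.17832946777344), 69.44343566894531)
((284.0959777832031, 127.10498809814453), (129.95872497558594, 182.77114868164062), 70.3729476928711) [[485.56475342 226.23653177 104.        ]]
red 424 [349.5 181.1] [540.79535761 266.16398636  93.20023681]
upper [[480.3, 163.8, 234.3], [516.8, 223.8, 328.6], [544.4, 267.9, 346.3]]
(array([ 303, 1741, 8023, 4628,  197,  106,  112,   23,  363,  177,    3,
          0,    1,    0,    3,    1,    6,   52,  152,   53,    0]), array([ 98, 100, 102, 104, 106, 108, 110, 112, 114, 116, 118, 120, 122,
       124, 126, 128, 130, 132, 134, 136, 138, 140]))
```

Call:
{"fn": "send_rows", "kwargs": {
  "moves": [
    {"rx": 0,"ry": 0,"rz": 0,"x": -0.071,"y": -0.205,"z": 0.018,"hand": 1},
    {"rx": 0,"ry": 0,"rz": 0,"x": -0.071,"y": -0.205,"z": 0.018,"hand": 1},
    {"rx": 0,"ry": 0,"rz": 0,"x": -0.071,"y": -0.205,"z": 0.018,"hand": 1},
    {"rx": 0,"ry": 0,"rz": 0,"x": -0.071,"y": -0.205,"z": 0.018,"hand": 1},
    {"rx": 0,"ry": 0,"rz": 0,"x": -0.071,"y": -0.205,"z": 0.018,"hand": 1},
    {"rx": 0,"ry": 0,"rz": 0,"x": -0.071,"y": -0.205,"z": 0.018,"hand": 1},
    {"rx": 0,"ry": 0,"rz": 0,"x": -0.071,"y": -0.205,"z": 0.018,"hand": 1},
    {"rx": 0,"ry": 0,"rz": 0,"x": -0.071,"y": -0.205,"z": 0.018,"hand": 1},
    {"rx": 0,"ry": 0,"rz": 0,"x": -0.071,"y": -0.205,"z": 0.018,"hand": 1},
    {"rx": 0,"ry": 0,"rz": 0.052,"x": 0,"y": 0,"z": 0,"hand": 1}
  ]
}}

```text
clock: 2.75
position: [575.1, -274.6, 270.1]
tcp_rot: [[-0.913, 0.409, -0.001], [0.409, 0.913, 0.0], [0.001, -0.0, -1.0]]
wrist_force: [-0.5, 0.7, -0.1]
grip_width: 93.1
finger_force: 0.0
```

Call:
{"fn": "send_rows", "kwargs": {
  "moves": [
    {"rx": 0,"ry": 0,"rz": 0.052,"x": 0,"y": 0,"z": 0,"hand": 1},
    {"rx": 0,"ry": 0,"rz": 0.052,"x": 0,"y": 0,"z": 0,"hand": 1},
    {"rx": 0,"ry": 0,"rz": 0.052,"x": 0,"y": 0,"z": 0,"hand": 1},
    {"rx": 0,"ry": 0,"rz": 0.052,"x": 0,"y": 0,"z": 0,"hand": 1},
    {"rx": 0,"ry": 0,"rz": 0.052,"x": 0,"y": 0,"z": 0,"hand": 1},
    {"rx": 0,"ry": 0,"rz": 0.052,"x": 0,"y": 0,"z": 0,"hand": 1},
    {"rx": 0,"ry": 0,"rz": 0.052,"x": 0,"y": 0,"z": 0,"hand": 1},
    {"rx": 0,"ry": 0,"rz": 0,"x": 0,"y": 0,"z": 0,"hand": 1},
    {"rx": 0,"ry": 0,"rz": 0,"x": 0,"y": 0,"z": 0,"hand": 1},
    {"rx": 0,"ry": 0,"rz": 0,"x": 0,"y": 0,"z": 0,"hand": 1}
  ]
}}

```text
clock: 4.0
position: [575.7, -272.2, 271.2]
tcp_rot: [[-0.014, 1.0, -0.0], [1.0, 0.014, 0.0], [0.0, -0.0, -1.0]]
wrist_force: [0.3, -0.5, 0.4]
grip_width: 93.0
finger_force: 0.0
```

```bash
cat > m.py <<'E'
from h import *
def cloud(w):
    v,u=np.mgrid[:420,:560]; o,d=ray(w,np.c_[u.ravel(),v.ravel()].astype(float))
    return (o+d*(w['d'].ravel()/(d@w['R'][2]))[:,None]).reshape(420,560,3)
def knob(w):
    P=cloud(w);p=w['p'].astype(int); near=np.hypot(P[...,0]-575,P[...,1]+237)<45
    k=near&(P[...,2]>31)&(P[...,2]<37); h=cv2.convexHull(np.argwhere(k)[:,::-1].astype(np.int32)); e=cv2.fitEllipse(h)
    print('top z',np.median(P[k][:,2]),'ell',e,'centre',plane(w,e[0],34),'med rng',P[k].min(0),P[k].max(0))
    wh=k&(p.min(2)>110); Q=P[wh][:,:2]; c=plane(w,e[0],34)[0,:2]; print(len(Q))
    if len(Q)>5:
        m=Q.mean(0);a=np.linalg.svd(Q-m)[2][0]; a*=np.sign(a@(m-c)); print('line mean',m,'ang',np.degrees(np.arctan2(a[1],a[0])),'via centre',np.degrees(np.arctan2(*(m-c)[::-1])))
E
python3 - <<'E'
from m import *
from workcell import sensors
s=sensors.sense();print(s['clock'],s['position'],s['tcp_rot'].round(3).tolist(),s['joint_pos'].round(1))
w=snap('wrist','w3'); knob(w)
cv2.imwrite('pics/w3b.png',cv2.resize(w['p'],None,fx=1.4,fy=1.4)[:,:,::-1])
E
```

```text
4.0 [ 575.6860108  -272.19001231  271.24171454] [[-0.014, 1.0, -0.0], [1.0, 0.014, 0.0], [0.0, -0.0, -1.0]] [-29.9  14.   81.2   0.   84.8 -30.7]
top z 36.46370828885654 ell ((278.6690673828125, 149.396484375), (51.11991882324219, 51.489253997802734), 177.1598358154297) centre [[ 574.05110484 -237.22966543   34.        ]] med rng [ 552.40236531 -258.89261717   31.2067206 ] [ 595.50202906 -216.17568135   36.9956192 ]
33
line mean [ 581.02094948 -244.26025181] ang -37.98299723956195 via centre -45.24857973719091
```

View pics/w3b.png

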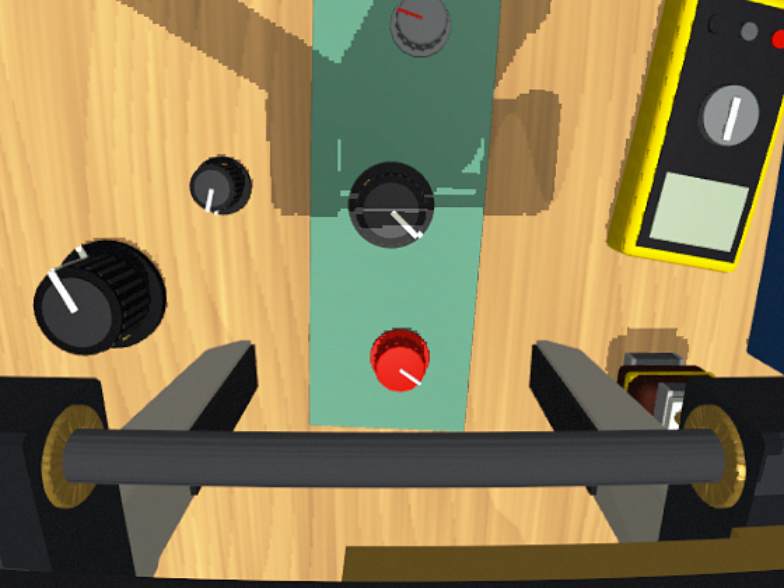

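The wrist view shows the knob at about (279,147), its pointer heading lower right at about -43°. The red knob is at (286,262) and the grey at (300,18). Its top is near z 37, because it stands on the 3 mm mat, so I refine with that plane.

Run:
```python
from m import *
w=load('w3.npz');P=cloud(w);p=w['p'].astype(int);near=np.hypot(P[...,0]-575,P[...,1]+237)<45
k=near&(P[...,2]>33)&(P[...,2]<42); e=cv2.fitEllipse(cv2.convexHull(np.argwhere(k)[:,::-1].astype(np.int32)))
c=plane(w,e[0],37)[0];print(k.sum(),e,c,np.median(P[k][:,2]),P[k].min(0),P[k].max(0))
wh=k&(p.min(2)>100);ys,xs=np.nonzero(wh);Q=plane(w,np.c_[xs,ys],37)[:,:2];r=np.linalg.norm(Q-c[:2],axis=1);print(r.min(),r.max())
m=Q.mean(0);a=np.linalg.svd(Q-m)[2][0];print(len(Q),m,np.degrees(np.arctan2(a[1],a[0])),np.degrees(np.arctan2(*(m-c[:2])[::-1])))
g=np.array([575.7,-272.2,271.2]);print('dw',c-g)
```

```text
2039 ((278.62628173828125, 149.50111389160156), (50.9300537109375, 51.52192687988281), 148.53091430664062) [ 574.02713256 -236.98911422   37.        ] 37.03258265529331 [ 552.40236531 -258.89261717   33.25013523] [ 595.37891485 -216.17568135   39.52545482]
0.5185248507630498 21.98366716244519
346 [ 576.85363307 -245.41986913] -3.310893559770741 -71.46572342605248
dw [  -1.67286744   35.21088578 -234.2       ]
```

Run:
```python
from m import *
w=load('w3.npz');p=w['p'].astype(int);c=np.array([574.0,-237.0])
for t in (130,160,190):
    m=np.zeros((420,560),bool);m[120:172,255:305]=(p.min(2)>t)[120:172,255:305]
    ys,xs=np.nonzero(m);Q=plane(w,np.c_[xs,ys],37)[:,:2];r=np.linalg.norm(Q-c,axis=1);Q=Q[r<20];q=Q.mean(0);a=np.linalg.svd(Q-q)[2][0]
    print(t,len(Q),q,np.degrees(np.arctan2(a[1],a[0])),np.degrees(np.arctan2(*(q-c)[::-1])))
```

```text
130 94 [ 581.4258862  -244.63751923] -43.912577020649984 -45.804922996147084
160 84 [ 581.80136724 -244.85923556] -45.248935413307464 -45.21171570187571
190 45 [ 583.88773248 -246.9506641 ] -47.59499713070103 -45.18175377991464
```

Call:
{"fn": "send_rows", "kwargs": {
  "moves": [
    {"rx": 0,"ry": 0,"rz": 0,"x": 0.047,"y": -0.002,"z": 0,"hand": 1},
    {"rx": 0,"ry": 0,"rz": 0,"x": 0.047,"y": -0.002,"z": 0.05,"hand": 1},
    {"rx": 0,"ry": 0,"rz": 0,"x": 0.047,"y": -0.001,"z": 0.1,"hand": 1},
    {"rx": 0,"ry": 0,"rz": 0,"x": 0,"y": 0,"z": 0.15,"hand": 1},
    {"rx": 0,"ry": 0,"rz": 0,"x": 0,"y": 0,"z": 0.15,"hand": 1},
    {"rx": 0,"ry": 0,"rz": 0,"x": 0,"y": 0,"z": 0.15,"hand": 1},
    {"rx": 0,"ry": 0,"rz": 0,"x": 0,"y": 0,"z": 0.05,"hand": 1},
    {"rx": 0,"ry": 0,"rz": 0,"x": 0,"y": 0,"z": 0,"hand": 1},
    {"rx": 0,"ry": 0,"rz": 0,"x": 0,"y": 0,"z": 0,"hand": 1},
    {"rx": 0,"ry": 0,"rz": 0,"x": 0,"y": 0,"z": 0,"hand": 1}
  ]
}}

```text
clock: 5.3
position: [575.0, -237.9, 110.7]
tcp_rot: [[-0.011, 1.0, 0.003], [1.0, 0.011, -0.001], [-0.001, 0.003, -1.0]]
wrist_force: [0.6, 0.1, -0.3]
grip_width: 93.1
finger_force: 0.0
```

Call:
{"fn": "send_rows", "kwargs": {
  "moves": [
    {"rx": 0,"ry": 0,"rz": 0,"x": 0.004,"y": -0.004,"z": 0.029,"hand": 1},
    {"rx": 0,"ry": 0,"rz": 0,"x": 0,"y": 0,"z": 0.029,"hand": 1},
    {"rx": 0,"ry": 0,"rz": 0,"x": 0,"y": 0,"z": 0,"hand": 0},
    {"rx": 0,"ry": 0,"rz": 0,"x": 0,"y": 0,"z": 0,"hand": 0},
    {"rx": 0,"ry": 0,"rz": 0,"x": 0,"y": 0,"z": 0,"hand": 0},
    {"rx": 0,"ry": 0,"rz": 0,"x": 0,"y": 0,"z": 0,"hand": 0},
    {"rx": 0,"ry": 0,"rz": 0,"x": 0,"y": 0,"z": 0,"hand": 0},
    {"rx": 0,"ry": 0,"rz": 0,"x": 0,"y": 0,"z": 0,"hand": 0},
    {"rx": 0,"ry": 0,"rz": 0,"x": 0,"y": 0,"z": 0,"hand": 0},
    {"rx": 0,"ry": 0,"rz": 0,"x": 0,"y": 0,"z": 0,"hand": 0}
  ],
  "force": 40
}}

```text
clock: 6.55
position: [573.0, -236.4, 94.4]
tcp_rot: [[-0.011, 1.0, 0.0], [1.0, 0.011, -0.0], [-0.0, 0.0, -1.0]]
wrist_force: [0.7, 0.6, 1.0]
grip_width: 41.2
finger_force: 40.0
```

Call:
{"fn": "send_rows", "kwargs": {
  "moves": [
    {"rx": 0,"ry": 0,"rz": 0,"x": 0,"y": 0,"z": -0.1,"hand": 0},
    {"rx": 0,"ry": 0,"rz": 0,"x": 0,"y": 0,"z": -0.17,"hand": 0},
    {"rx": 0,"ry": 0,"rz": 0,"x": 0,"y": 0,"z": -0.17,"hand": 0},
    {"rx": 0,"ry": 0,"rz": 0,"x": 0,"y": 0,"z": -0.17,"hand": 0},
    {"rx": 0,"ry": 0,"rz": 0,"x": 0,"y": 0,"z": -0.17,"hand": 0},
    {"rx": 0,"ry": 0,"rz": -0.05,"x": 0,"y": 0,"z": 0,"hand": 0},
    {"rx": 0,"ry": 0,"rz": -0.05,"x": 0,"y": 0,"z": 0,"hand": 0},
    {"rx": 0,"ry": 0,"rz": -0.05,"x": 0,"y": 0,"z": 0,"hand": 0},
    {"rx": 0,"ry": 0,"rz": -0.05,"x": 0,"y": 0,"z": 0,"hand": 0},
    {"rx": 0,"ry": 0,"rz": -0.05,"x": 0,"y": 0,"z": 0,"hand": 0}
  ]
}}

```text
clock: 7.8
position: [572.7, -236.3, 288.8]
tcp_rot: [[-0.719, 0.695, -0.001], [0.695, 0.719, 0.0], [0.001, -0.0, -1.0]]
wrist_force: [-0.3, -0.4, -1.6]
grip_width: 41.4
finger_force: 40.0
```

Call:
{"fn": "send_rows", "kwargs": {
  "moves": [
    {"rx": 0,"ry": 0,"rz": -0.05,"x": 0,"y": 0,"z": 0,"hand": 0},
    {"rx": 0,"ry": 0,"rz": -0.05,"x": 0,"y": 0,"z": 0,"hand": 0},
    {"rx": 0,"ry": 0,"rz": -0.05,"x": 0,"y": 0,"z": 0,"hand": 0},
    {"rx": 0,"ry": 0,"rz": -0.05,"x": 0,"y": 0,"z": 0,"hand": 0},
    {"rx": 0,"ry": 0,"rz": -0.014,"x": 0,"y": 0,"z": 0,"hand": 0},
    {"rx": 0,"ry": 0,"rz": 0,"x": 0,"y": 0,"z": 0,"hand": 0},
    {"rx": 0,"ry": 0,"rz": 0,"x": 0,"y": 0,"z": 0,"hand": 0},
    {"rx": 0,"ry": 0,"rz": 0,"x": 0,"y": 0,"z": 0,"hand": 0},
    {"rx": 0,"ry": 0,"rz": 0,"x": 0,"y": 0,"z": 0,"hand": 0},
    {"rx": 0,"ry": 0,"rz": 0,"x": 0,"y": 0,"z": 0,"hand": 0}
  ]
}}

```text
clock: 9.05
position: [572.9, -236.4, 289.2]
tcp_rot: [[-0.995, 0.102, 0.0], [0.102, 0.995, -0.0], [-0.0, 0.0, -1.0]]
wrist_force: [0.3, 0.5, -1.2]
grip_width: 41.5
finger_force: 40.0
```

Run:
```python
from m import *
from workcell import sensors
s=sensors.sense();R=s['tcp_rot'];print(s['clock'],s['position'],np.degrees(np.arctan2(R[1,0],R[0,0])),R[:,2],s['joint_pos'].round(1))
d=np.array([487,225.2,290])-s['position'];print('world',d,'tool units',R.T@d/250)
w=snap('wrist','w4');a=snap('scene','s4');b=snap('side','d4')
pt=s['position']+R@[0,0,75]
V=[cv2.resize(w['p'],(560,420))]
for i in(a,b):
    u,v=proj(i,pt)[0].astype(int);print(u,v);V.append(cv2.resize(i['p'][max(v-35,0):v+35,max(u-20,0):u+20],(240,420),interpolation=2))
cv2.imwrite('pics/v4.png',cv2.resize(np.hstack(V)[:,:,::-1],(800,323)))
```

```text
9.05 [ 572.94556374 -236.39705734  289.24929739] 174.14659588102438 [ 2.71673325e-05 -2.18454297e-06 -1.00000000e+00] [ -27.2   10.9   82.9    0.    86.2 -111.3]
world [-85.94556374 461.59705734   0.75070261] tool units [ 0.53029096  1.80170118 -0.00301618]
177 259
296 274
```

View pics/v4.png

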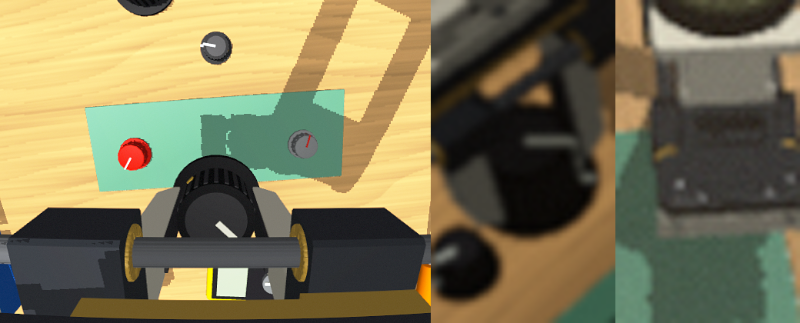

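The knob is in hand and looks upright, with its pointer visible in the wrist view between the fingers. Next I measure its centre and pointer angle there.

Run:
```python
from m import *
w=load('w4.npz');P=cloud(w);p=w['p'].astype(int)
T=np.array([572.95,-236.4,289.25]);th=np.radians(174.15);X=np.array([np.cos(th),np.sin(th)]);Y=np.array([np.sin(th),-np.cos(th)])
D=P[...,:2]-T[:2];tx=D@X;ty=D@Y;near=(np.hypot(tx,ty)<40)&(abs(P[...,2]-231)<25)
print(np.histogram(P[near][:,2],bins=np.arange(206,256,3)))
z=231.0
k=(np.hypot(tx,ty)<24)&(abs(P[...,2]-z)<4)
print(k.sum(),np.median(P[k][:,2]),[np.percentile(q[k],[1,99]) for q in(tx,ty)])
ys,xs=np.nonzero(k&(p.min(2)>110));print(xs.min(),xs.max(),ys.min(),ys.max())
Q=plane(w,np.c_[xs,ys],np.median(P[k][:,2]))[:,:2]-T[:2];q=Q.mean(0);a=np.linalg.svd(Q-q)[2][0];print(len(Q),[q@X,q@Y],np.degrees(np.arctan2(a[1],a[0])),np.degrees(np.arctan2(*(q)[::-1])))
# left/right silhouette of upper disc edge
sk=near&(abs(P[...,2]-203)<4);print('skirt',sk.sum(),[np.percentile(q[sk],[1,99]) for q in(tx,ty)])
```

```text
(array([ 237,  296,  331,  329,  396,  400,  414,  536, 6033,  659,  361,
        330,  353,  354,  341,  351]), array([206, 209, 212, 215, 218, 221, 224, 227, 230, 233, 236, 239, 242,
       245, 248, 251, 254]))
6608 231.9582004137119 [array([-9.28938219, 20.15235113]), array([-21.61833984,  19.97969192])]
280 339 261 307
253 [np.float64(-4.333047206315551), np.float64(5.338437416135173)] -59.77472982532859 45.084812770201346
skirt 71 [array([ 6.09336531, 20.68355216]), array([-28.29803305,  25.22177109])]
```

Call:
{"fn": "send_rows", "kwargs": {
  "moves": [
    {"rx": 0,"ry": 0,"rz": 0,"x": 0.03,"y": 0.1,"z": 0,"hand": 0},
    {"rx": 0,"ry": 0,"rz": 0,"x": 0.063,"y": 0.213,"z": 0,"hand": 0},
    {"rx": 0,"ry": 0,"rz": 0,"x": 0.063,"y": 0.213,"z": 0,"hand": 0},
    {"rx": 0,"ry": 0,"rz": 0,"x": 0.063,"y": 0.213,"z": 0,"hand": 0},
    {"rx": 0,"ry": 0,"rz": 0,"x": 0.063,"y": 0.213,"z": 0,"hand": 0},
    {"rx": 0,"ry": 0,"rz": 0,"x": 0.063,"y": 0.213,"z": 0,"hand": 0},
    {"rx": 0,"ry": 0,"rz": 0,"x": 0.063,"y": 0.213,"z": 0,"hand": 0},
    {"rx": 0,"ry": 0,"rz": 0,"x": 0.063,"y": 0.213,"z": 0,"hand": 0},
    {"rx": 0,"ry": 0,"rz": 0,"x": 0.062,"y": 0.214,"z": 0,"hand": 0},
    {"rx": 0,"ry": 0,"rz": 0,"x": 0,"y": 0,"z": 0,"hand": 0}
  ]
}}

```text
clock: 10.45
position: [485.2, 229.5, 289.3]
tcp_rot: [[-0.995, 0.097, -0.0], [0.097, 0.995, 0.001], [0.0, 0.001, -1.0]]
wrist_force: [1.2, -0.7, -0.2]
grip_width: 41.6
finger_force: 40.0
```

Call:
{"fn": "send_rows", "kwargs": {
  "moves": [
    {"rx": 0,"ry": 0,"rz": 0,"x": 0,"y": 0,"z": 0.04,"hand": 0},
    {"rx": 0,"ry": 0,"rz": 0,"x": 0,"y": 0,"z": 0.05,"hand": 0},
    {"rx": 0,"ry": 0,"rz": 0,"x": 0,"y": 0,"z": 0.05,"hand": 0},
    {"rx": 0,"ry": 0,"rz": 0,"x": 0,"y": 0,"z": 0.04,"hand": 0},
    {"rx": 0,"ry": 0,"rz": 0,"x": 0,"y": 0,"z": 0,"hand": 0},
    {"rx": 0,"ry": 0,"rz": 0,"x": 0,"y": 0,"z": 0,"hand": 0},
    {"rx": 0,"ry": 0,"rz": 0,"x": 0,"y": 0,"z": 0,"hand": 0},
    {"rx": 0,"ry": 0,"rz": 0,"x": 0,"y": 0,"z": 0,"hand": 0},
    {"rx": 0,"ry": 0,"rz": 0,"x": 0,"y": 0,"z": 0,"hand": 0},
    {"rx": 0,"ry": 0,"rz": 0,"x": 0,"y": 0,"z": 0,"hand": 0}
  ]
}}

```text
clock: 11.7
position: [486.3, 226.1, 244.3]
tcp_rot: [[-0.995, 0.102, 0.0], [0.102, 0.995, 0.0], [-0.0, 0.0, -1.0]]
wrist_force: [-0.4, -0.1, -0.8]
grip_width: 41.2
finger_force: 40.0
```

Run:
```python
from m import *
from workcell import sensors
s=sensors.sense();R=s['tcp_rot'];print(s['clock'],s['position'],np.degrees(np.arctan2(R[1,0],R[0,0])),s['wrist_force'])
d=np.array([486.3,226.1,290])-s['position'];print('tool mm',R.T@d)
w=snap('wrist','w5');a=snap('scene','s5');b=snap('side','d5')
V=[cv2.resize(w['p'][150:360,140:420],(400,300))]
for i in(a,b):
    u,v=proj(i,[487,225,136])[0].astype(int);V.append(cv2.resize(i['p'][v-40:v+35,u-25:u+25],(200,300),interpolation=2))
cv2.imwrite('pics/v5.png',np.hstack(V)[:,:,::-1])
p=w['p'].astype(int);m=np.zeros((420,560),bool);m[280:318,272:312]=(p.min(2)>110)[280:318,272:312]
ys,xs=np.nonzero(m);print(blobs(m,5));Q=plane(w,np.c_[xs,ys],s['position'][2]-57.3)[:,:2];q=Q.mean(0);A=np.linalg.svd(Q-q)[2][0];print('ptr',len(Q),np.degrees(np.arctan2(A[1],A[0])))
```

```text
11.7 [486.33226189 226.12439374 244.3259244 ] 174.16228050105354 [-0.42571269 -0.0536536  -0.81658507]
tool mm [ 2.34461010e-02 -2.38397841e-02 -4.56740813e+01]
[(np.int32(238), array([292.6, 298.9]))]
ptr 238 42.02246533209847
```

View pics/v5.png

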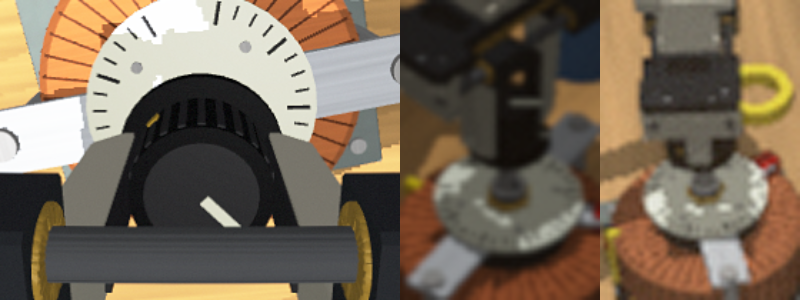

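The knob sits centred above the shaft in all three views, with its pointer at about 42° against a flat at about 38–40°. I trim the turn by 2° and lower slowly.

Call:
{"fn": "send_rows", "kwargs": {
  "moves": [
    {"rx": 0,"ry": 0,"rz": 0.011,"x": 0,"y": 0,"z": 0.02,"hand": 0},
    {"rx": 0,"ry": 0,"rz": 0,"x": 0,"y": 0,"z": 0.02,"hand": 0},
    {"rx": 0,"ry": 0,"rz": 0,"x": 0,"y": 0,"z": 0.02,"hand": 0},
    {"rx": 0,"ry": 0,"rz": 0,"x": 0,"y": 0,"z": 0.01,"hand": 0},
    {"rx": 0,"ry": 0,"rz": 0,"x": 0,"y": 0,"z": 0.01,"hand": 0},
    {"rx": 0,"ry": 0,"rz": 0,"x": 0,"y": 0,"z": 0.01,"hand": 0},
    {"rx": 0,"ry": 0,"rz": 0,"x": 0,"y": 0,"z": 0.01,"hand": 0},
    {"rx": 0,"ry": 0,"rz": 0,"x": 0,"y": 0,"z": 0,"hand": 0},
    {"rx": 0,"ry": 0,"rz": 0,"x": 0,"y": 0,"z": 0,"hand": 0},
    {"rx": 0,"ry": 0,"rz": 0,"x": 0,"y": 0,"z": 0,"hand": 0}
  ]
}}

```text
clock: 13.1
position: [486.4, 226.1, 219.4]
tcp_rot: [[-0.991, 0.136, 0.0], [0.136, 0.991, 0.0], [-0.0, 0.0, -1.0]]
wrist_force: [-0.5, 0.7, -0.4]
grip_width: 41.4
finger_force: 40.0
```

Call:
{"fn": "send_rows", "kwargs": {
  "moves": [
    {"rx": 0,"ry": 0,"rz": 0,"x": 0,"y": 0,"z": 0.01,"hand": 0},
    {"rx": 0,"ry": 0,"rz": 0,"x": 0,"y": 0,"z": 0.01,"hand": 0},
    {"rx": 0,"ry": 0,"rz": 0,"x": 0,"y": 0,"z": 0.01,"hand": 0},
    {"rx": 0,"ry": 0,"rz": 0,"x": 0,"y": 0,"z": 0.01,"hand": 0},
    {"rx": 0,"ry": 0,"rz": 0,"x": 0,"y": 0,"z": 0.008,"hand": 0},
    {"rx": 0,"ry": 0,"rz": 0,"x": 0,"y": 0,"z": 0,"hand": 0},
    {"rx": 0,"ry": 0,"rz": 0,"x": 0,"y": 0,"z": 0,"hand": 0},
    {"rx": 0,"ry": 0,"rz": 0,"x": 0,"y": 0,"z": 0,"hand": 0},
    {"rx": 0,"ry": 0,"rz": 0,"x": 0,"y": 0,"z": 0,"hand": 0},
    {"rx": 0,"ry": 0,"rz": 0,"x": 0,"y": 0,"z": 0,"hand": 0}
  ],
  "force": 50
}}

```text
clock: 14.35
position: [486.4, 226.1, 207.4]
tcp_rot: [[-0.991, 0.136, 0.0], [0.136, 0.991, 0.0], [-0.0, 0.0, -1.0]]
wrist_force: [-0.9, -0.5, -0.6]
grip_width: 41.5
finger_force: 50.0
```

Call:
{"fn": "send_rows", "kwargs": {
  "moves": [
    {"rx": 0,"ry": 0,"rz": 0,"x": 0,"y": 0,"z": 0.004,"hand": 0},
    {"rx": 0,"ry": 0,"rz": 0,"x": 0,"y": 0,"z": 0.004,"hand": 0},
    {"rx": 0,"ry": 0,"rz": 0,"x": 0,"y": 0,"z": 0.004,"hand": 0},
    {"rx": 0,"ry": 0,"rz": 0,"x": 0,"y": 0,"z": 0.004,"hand": 0},
    {"rx": 0,"ry": 0,"rz": 0,"x": 0,"y": 0,"z": 0.002,"hand": 0},
    {"rx": 0,"ry": 0,"rz": 0,"x": 0,"y": 0,"z": 0,"hand": 0},
    {"rx": 0,"ry": 0,"rz": 0,"x": 0,"y": 0,"z": 0,"hand": 0},
    {"rx": 0,"ry": 0,"rz": 0,"x": 0,"y": 0,"z": 0,"hand": 0},
    {"rx": 0,"ry": 0,"rz": 0,"x": 0,"y": 0,"z": 0,"hand": 0},
    {"rx": 0,"ry": 0,"rz": 0,"x": 0,"y": 0,"z": 0,"hand": 0}
  ]
}}

```text
clock: 15.6
position: [486.5, 226.1, 203.7]
tcp_rot: [[-0.991, 0.136, 0.001], [0.136, 0.991, 0.0], [-0.0, 0.0, -1.0]]
wrist_force: [-4.5, -1.5, 8.7]
grip_width: 41.3
finger_force: 50.0
```

Call:
{"fn": "send_rows", "kwargs": {
  "moves": [
    {"rx": 0,"ry": 0,"rz": 0,"x": 0.002,"y": -0.001,"z": 0.003,"hand": 0},
    {"rx": 0,"ry": 0,"rz": 0,"x": 0,"y": 0,"z": 0.003,"hand": 0},
    {"rx": 0,"ry": 0,"rz": 0,"x": 0,"y": 0,"z": 0.002,"hand": 0},
    {"rx": 0,"ry": 0,"rz": 0,"x": 0,"y": 0,"z": 0,"hand": 0},
    {"rx": 0,"ry": 0,"rz": 0,"x": 0,"y": 0,"z": 0,"hand": 0},
    {"rx": 0,"ry": 0,"rz": 0,"x": 0,"y": 0,"z": 0,"hand": 0},
    {"rx": 0,"ry": 0,"rz": 0,"x": 0,"y": 0,"z": 0,"hand": 0},
    {"rx": 0,"ry": 0,"rz": 0,"x": 0,"y": 0,"z": 0,"hand": 0},
    {"rx": 0,"ry": 0,"rz": 0,"x": 0,"y": 0,"z": 0,"hand": 0},
    {"rx": 0,"ry": 0,"rz": 0,"x": 0,"y": 0,"z": 0,"hand": 0}
  ]
}}

```text
clock: 16.85
position: [486.4, 226.1, 203.1]
tcp_rot: [[-0.991, 0.136, 0.002], [0.136, 0.991, 0.001], [-0.002, 0.001, -1.0]]
wrist_force: [-7.2, -2.0, 17.6]
grip_width: 41.4
finger_force: 50.0
```

The force rose steeply with only 0.6 mm of travel, at the height expected for fully home. I check with the wrist camera before handing in.

Run:
```python
from m import *
from workcell import sensors
s=sensors.sense();R=s['tcp_rot'];T=s['position']
w=snap('wrist','w6');P=cloud(w);p=w['p'].astype(int)
k=(np.hypot(*(P[...,:2]-T[:2]).transpose(2,0,1))<21)&(abs(P[...,2]-146)<8)
print('top z',np.median(P[k][:,2]),'tcp',T)
m=np.zeros((420,560),bool);m[280:318,272:312]=(p.min(2)>110)[280:318,272:312]
ys,xs=np.nonzero(m);Q=plane(w,np.c_[xs,ys],146)[:,:2];q=Q.mean(0);A=np.linalg.svd(Q-q)[2][0];print('ptr',len(Q),np.degrees(np.arctan2(A[1],A[0])))
r=(p[...,0]>100)&(p[...,1]<40)&(p[...,2]<45)&(P[...,2]>60)&(P[...,2]<110)
for n,c in blobs(r,20): print('red',n,P[int(c[1]),int(c[0])])
print(s['wrist_force'],s['finger_force'],s['clock'])
```

```text
top z 145.93688801150347 tcp [486.39800297 226.07543216 203.13496728]
ptr 241 39.59722201331621
[-7.19247507 -2.01745965 17.55488449] 50.005969293415546 16.85
```

The knob's top is at 145.9 mm, where 146 means fully home. The pointer is at 39.6°, matching the flat.

```bash
python3 -c "
from workcell import job
print(job.hand_in())"
```

```text
the job is handed in; nothing more can be done
None
```

The knob is on the D-shaft with its pointer within about 2° of the flat, pressed fully home (its top measured 145.9 mm, 146 expected) and still held down with about 17 N; I handed the job in at 16.9 s, and the hand-in returned no verdict.

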